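# Press a printing block in the locking clamp and release it

### The arm

A 7-joint arm with a two-finger parallel gripper is mounted at the origin on the work surface. World frame = base frame: x ahead of the robot, y to its left, z up, the work surface at z = 0. Lengths are in m, angles in rad, forces in N, time in s.
With the tool pointing down it reaches from about 0.4 to 0.85 m from the base axis. Payload 10.4 kg.
Tool frame: the origin (TCP) lies between the finger pads; the fingertips stand 25 mm ahead of it and the grasp point (between the pads) lies 6 mm ahead of it; z points along the fingers, y is the direction in which the jaws open and shut (so a half turn about z gives the same grasp; the last joint's range is limited). The gripper opens to 87 mm and grips with 3 to 60 N. Pads are 19 mm wide; open, the fingers measure 117 mm over their backs; the gripper's body (75 mm by 190 mm) begins 51 mm behind the grasp point.
Start: joints at [-1.207, 0.332, -0.065, 1.46, 0.022, 1.35, -0.088], TCP at [0.236, 0.579, 0.248] pointing down, gripper open.
Joint ranges: [-2.6, 2.6], [-0.5, 2.12], [-1.47, 1.34], [0.16, 2.42], [-1.27, 4.41], [0.06, 2.06], [-2.6, 2.6]. Speed limits (rad/s): [2.22, 2.22, 2.79, 2.79, 3.14, 3.14, 3.14].

### API

Orientations are given as a 3x3 rotation matrix whose columns are the frame's x, y, z axes.
In Python, from bench import get_state, camera, job_done, silhouettes, spot_point gives the robot as it stands.
- The arm moves only by the shell command python3 -m pendant 'ROWS' [FORCE]. ROWS is JSON, a list of rows, each a list of 3 entries, a list of its own where there are three numbers: the finger opening in mm, from 0 to 87, then the shift along the tool's x, y, z in mm, then the turn about the tool's z in degrees. A call has 1 to 12 rows; each row shifts and turns the commanded pose from where the row before left it, along the tool's axes as they then stand; what a row does not reach is not made up. A row lasts 1/12 s, in which the tool goes at most 41.7 mm and 7.16 degrees, less where a joint would pass 70% of its speed; a pose out of reach is approached as far as the arm can. A call with a gripper value outside its range is refused whole. The fingers move at their own pace and stop on an object; FORCE is the grip in N (left out, the last holds). Time passes only in rows, so rows that do not move let the fingers close. It gives the time, the measured TCP pose, the force and the opening at its end, in the units of the state.
- get_state(): the state, without advancing time (a new reading comes with each control period).
- camera(name): name is "scene" or "side" or "wrist"; returns a dict with "img" (384x512x3 uint8, red, green, blue), "vertical_fov" (degrees; the focal length in pixels is half the picture's height over the tangent of half this angle, whatever the lens; pixels are square), "cx", "cy" (the principal point, pixels), "dist" ([k1, k2, p1, p2, k3] as OpenCV has them; the pictures are not rectified), "cam_to_world" (4x4, takes a point from camera to world coordinates). Camera axes: x right, y down, z forward; pixel columns grow to the right and rows downward; lengths in m; the calibration is good to about 2 mm. A picture is of the moment at which its call begins. There is no depth.
- job_done(): hands the job in, once; it reports no verdict.
Trained networks look in a picture, given as the dict that the camera call returned (one of the last four; its "shot" number tells which), for a name from the list of things; names that differ only in an ending like _2 or _b are one class to them, and where a whole thing is asked for, a point or a joint stands for the part that bears it (a point fixed in the world has none). Each returns a list of dicts, best first, with "confidence" (0 to 1); they miss things now and then, are a little off and sometimes report something else, mostly with a low value. They report only what shows in the picture. A call takes as long as a camera call. They do not tell look-alikes from the thing itself.
- silhouettes(picture, target): "region" (384x512 bool, what is visible of it) and "extent" ([left, top, width, height] in pixels, round what is visible of it).
- spot_point(picture, target): "location" ([column, row] in pixels: a listed point, or the origin of a listed thing).
The state is a dict: "clock": time; "joint_positions": joint angles; "joint_vel": joint speeds; "effort": joint torques, N m; "tcp_pos": TCP position; "tool_rot": TCP orientation; "contact_force": force on the tool from outside, world axes, zero at the start; "torque": the same for the moment, N m; "grip_width": opening from 0.0 (shut) to 1.0 (fully open).
Only numpy, scipy, OpenCV 4.12 (cv2) and the standard library are available. Lean on these libraries where they do the work, as an engineer would, in place of code of your own. Each camera call takes 0.05 s, during which the arm holds its last target. There are 200 camera calls.

### The job

The lino face of the printing block standing in the jaws of the bench-mounted locking clamp has just been stuck on: swing the clamp's handle shut until it locks over centre, let go, and leave the block squeezed by the clamp alone for at least two seconds. Then flick the release lever at the end of the handle so that the clamp springs fully open, and stand the block upright on the cutting mat. Do not shift the other things lying about.

Things in the scene. Friction and masses are not known exactly. Their poses are not given: they have to be found in the camera images.
- clamp: Locking C-clamp pliers bolted flat on a plywood board 140 x 330 x 15 mm, working in a level plane: steel 39 to 57 mm above the table. Origin: centre of the board's underside. y runs along the pliers, +y to the jaws' mouth; the moving handle is on the -x side. The fixed handle, 20 mm wide, runs from (0.011, -0.008) to (0.020, -0.138), its adjusting screw on to y -0.164 (leave as set).
- fixed_pad (a point): Centre of the face of the fixed C-arm's round rubber pad, 28 mm diameter, at (0.015, 0.100, 0.048) of the clamp frame; axes as the clamp's, the face looks to -x.
- jaw (a joint): Swing of the moving C-arm (rad): 0 fully open (a spring holds it there, its pad about 21 mm farther from the fixed pad than when shut), about 0.235 when locked on the block. Pivot at (0.008, 0.012) of the clamp frame.
- handle (a joint): Angle of the moving handle relative to the jaw (rad): 0 open, dead centre near 0.75, locked at its stop about 0.84. It turns 0.60 rad in the clamp frame about a pivot at (-0.022, 0.004) open, (-0.023, 0.012) locked. Pushed at handle_push it needs 2 to 4 N at first, at most about 6 N just before dead centre, then snaps home and stays.
- lever (a joint): Angle of the release lever in the moving handle (rad): 0 at rest (light return spring), up to 0.35. With the clamp locked, about 0.13 rad (12 mm at the tab, 3 N) pries the linkage back over centre; then handle and jaw spring open by themselves.
- handle_push (a point): Point on the outer face of the moving handle (18 mm wide and tall), 15 mm from its rear end, 48 mm up. Its x axis is that face's outward normal (away from the fixed handle), z up; it turns with the handle. Push against x to close. In the clamp frame: open near (-0.130, -0.090); locked at (-0.0587, -0.1262) with x along (-0.944, 0.330, 0).
- lever_tab (a point): Middle of the inner face of the release lever's tab: dark steel, 5 mm thick, 20 mm tall (38 to 58 mm up), 22 mm long, past the rear end of the moving handle. Its x axis is the face's normal, towards the fixed handle; z up. Push it against x, away from the fixed handle, to release. Locked: (-0.048, -0.166) in the clamp frame, 55 mm clear of the adjusting screw.
- pad: Round rubber-faced pad, 28 mm diameter, 9 mm thick, on the moving jaw's tip. Origin: centre of its face; its x axis points at the block. It gives up to 6 mm on a stiff spring and squeezes the locked block with about 25 N.
- block: Wooden printing block 30 (x) x 80 (y) x 70 mm tall (z), 0.13 kg, standing on edge on the base board (top 15 mm above the table) between the jaws, a 4 mm carved grey lino face on its -x side. Origin: centre of its underside. Its y axis is within 0.1 rad of the clamp's; its +y half sticks out of the jaws, free to be gripped across x once the clamp is open. Locking slides it against the fixed pad.
- mat: Cutting mat 300 x 220 x 3 mm with a printed grid, fixed on the table. Origin: centre of its underside; x along its 300 mm side. Its middle (90 mm either way in x, 50 mm in y) is free.
- pencil: Pencil, 170 mm long, 7 mm thick, lying across the mat near its +x end. Origin under its middle. Bystander.
- eraser: White eraser 45 x 20 x 12 mm on a corner of the mat. Origin under its middle. Bystander.
- spare_block: Another printing block, 80 x 70 x 26 mm, lying flat with its lino face up between the robot and the clamp. Origin under its middle. Bystander: not the one to press.
- glue: White glue bottle, 48 mm diameter, 105 mm tall. Origin: centre of its underside. Bystander.
- brayer: Ink roller, black 36 mm rubber roll and wooden handle, 180 mm long over all, lying on the table. Origin under the roll. Bystander.
- cutter: Lino cutter with a wooden bulb handle, 110 mm long, lying on the table. Origin near its middle. Bystander.
- jar: Steel jar, 80 mm diameter, 100 mm tall, pencils standing in it up to 180 mm. Origin: centre of its underside. Bystander.
There are look-alikes about, which are no part of the job. What is shaped like the block but purple is not meant.

How it is judged:
By the outcome, as a careful person would: the job done as asked, in the order asked, and still so for the second after the job is handed in, with the robot touching nothing.
It also fails if it takes over 58 s, if anything falls off the work surface, if the arm or the gripper's body presses on something with over 40 N, if the wrist force passes 120 N, or if a joint passes its speed limit or range.

## Working session

There is one attempt and no reset: what is moved stays moved. The work goes in short steps, Python scripts to look and compute and a shell command to move; the robot and the scene stay as the last step left them, time stands still between calls to the robot, and variables do not carry over. Pictures are saved under pics/ and viewed, on a budget of 10 in all, crops included, one or two more only if the job needs it, and the job is handed in when it is done.

```bash
ls; mkdir -p pics; cat > h.py <<'E'
import numpy as np, cv2
from bench import get_state, camera, job_done, silhouettes, spot_point
def K(p):
    f=p["img"].shape[0]/2/np.tan(np.radians(p["vertical_fov"])/2)
    return np.array([[f,0,p["cx"]],[0,f,p["cy"]],[0,0,1]])
def ray(p,uv):
    u=cv2.undistortPoints(np.array([[uv]],float),K(p),np.array(p["dist"],float))[0,0]
    T=np.array(p["cam_to_world"]); return T[:3,3],T[:3,:3]@np.array([u[0],u[1],1])
def at(p,uv,z):
    o,d=ray(p,uv); return o+d*(z-o[2])/d[2]
def proj(p,X):
    T=np.linalg.inv(np.array(p["cam_to_world"])); r=cv2.Rodrigues(T[:3,:3])[0]
    return cv2.projectPoints(np.array(X,float).reshape(-1,1,3),r,T[:3,3],K(p),np.array(p["dist"],float))[0].reshape(-1,2)
def save(p,n,s=1.0,pts=()):
    im=p["img"][:,:,::-1].copy()
    for q in pts: cv2.circle(im,tuple(int(round(a)) for a in q),2,(0,0,255),-1)
    cv2.imwrite("pics/"+n,cv2.resize(im,None,fx=s,fy=s))
E
python3 - <<'E'
from h import *
a=camera("scene");b=camera("side")
Z=dict(clamp=0,fixed_pad=.048,handle_push=.048,lever_tab=.048,pad=.048,block=.015,mat=0,pencil=0,eraser=0,spare_block=0,glue=0,brayer=0,cutter=0,jar=0)
for n,p in(("scene",a),("side",b)):
    print(n,np.round(np.array(p["cam_to_world"])[:3,3],2))
    for k,z in Z.items():
        for s in spot_point(p,k)[:3]: print(k,np.round(s["location"],1),round(s["confidence"],2),at(p,s["location"],z).round(3))
im=np.vstack([a["img"],b["img"]])[:,:,::-1]
cv2.imwrite("pics/a.png",cv2.resize(a["img"][:,:,::-1],(800,600)))
cv2.imwrite("pics/b.png",cv2.resize(b["img"][:,:,::-1],(800,600)))
print(get_state())
E
```

```text
pics
scene [1.07 0.87 0.96]
clamp [219.  224.4] 0.82 [0.637 0.009 0.   ]
clamp [243.  245.7] 0.22 [0.624 0.118 0.   ]
fixed_pad [232.  237.3] 0.64 [0.655 0.114 0.048]
fixed_pad [220.5 225.7] 0.27 [0.658 0.059 0.048]
handle_push [242.7 177.6] 0.6 [ 0.496 -0.083  0.048]
lever_tab [238.4 169. ] 0.36 [ 0.485 -0.127  0.048]
pad [244.2 229.1] 0.35 [0.611 0.106 0.048]
block [241.7 246.2] 0.96 [0.635 0.129 0.015]
block [272.1 167.8] 0.83 [ 0.368 -0.107  0.015]
block [286.5 230.8] 0.72 [0.5   0.15  0.015]
mat [345.4 286.5] 0.74 [ 0.483  0.38  -0.   ]
pencil [313.8 309.3] 0.63 [0.592 0.389 0.   ]
eraser [403.6 282.1] 0.66 [ 0.351  0.452 -0.   ]
spare_block [293.7 199.7] 0.66 [0.393 0.044 0.   ]
glue [231.4 234.3] 0.65 [0.628 0.063 0.   ]
glue [326.4 218.2] 0.55 [0.363 0.163 0.   ]
brayer [197.5 134.9] 0.61 [ 0.471 -0.434  0.   ]
brayer [240.6 244.9] 0.17 [0.628 0.112 0.   ]
cutter [245.2 147.7] 0.68 [ 0.37  -0.269 -0.   ]
cutter [151.1 146.4] 0.54 [ 0.641 -0.461  0.   ]
jar [151.9 147.6] 0.73 [ 0.641 -0.453  0.   ]
side [ 0.27 -0.98  0.93]
clamp [297.8 204.8] 0.91 [ 0.629 -0.    -0.   ]
fixed_
[... 1025 characters left out ...]
 'joint_vel': array([ 6.68495829e-06,  5.20198215e-04,  9.97259534e-05, -4.77286709e-04,
        2.93445116e-04, -5.47263918e-04,  1.55687563e-03]), 'effort': array([ 9.79910101e-05, -6.23042822e+01,  2.46037444e-02, -3.90110207e+01,
       -6.11359742e-02,  3.18403216e-02,  3.50035725e-05]), 'tcp_pos': array([0.23575123, 0.57885222, 0.24757352]), 'tool_rot': array([[-9.26117938e-01,  3.77234099e-01,  9.73585068e-06],
       [ 3.77234098e-01,  9.26117934e-01,  8.37296091e-05],
       [ 2.25691177e-05,  8.12161878e-05, -9.99999996e-01]]), 'contact_force': array([ 0.21807376, -0.66926417,  0.48577763]), 'torque': array([ 0.05078691,  0.00075251, -0.02133763]), 'grip_width': 1.0010851790829607}
```

View pics/a.png

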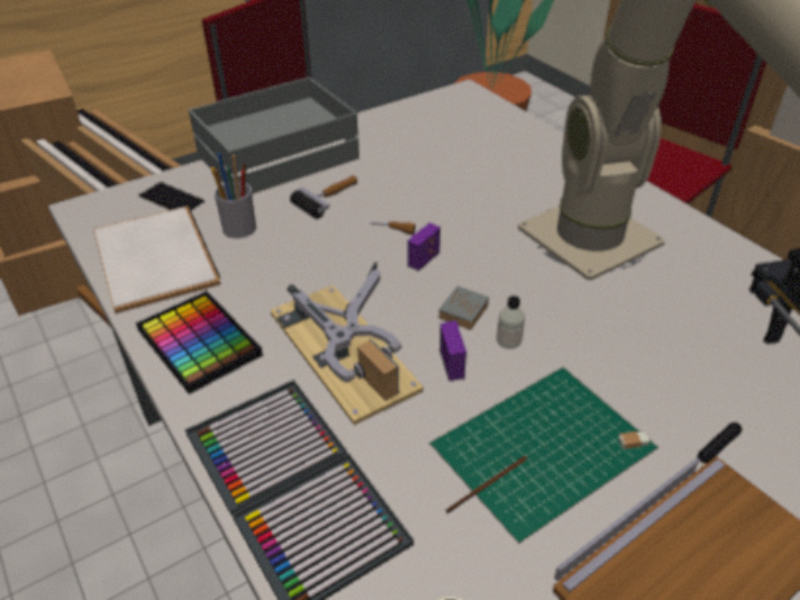

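View pics/b.png

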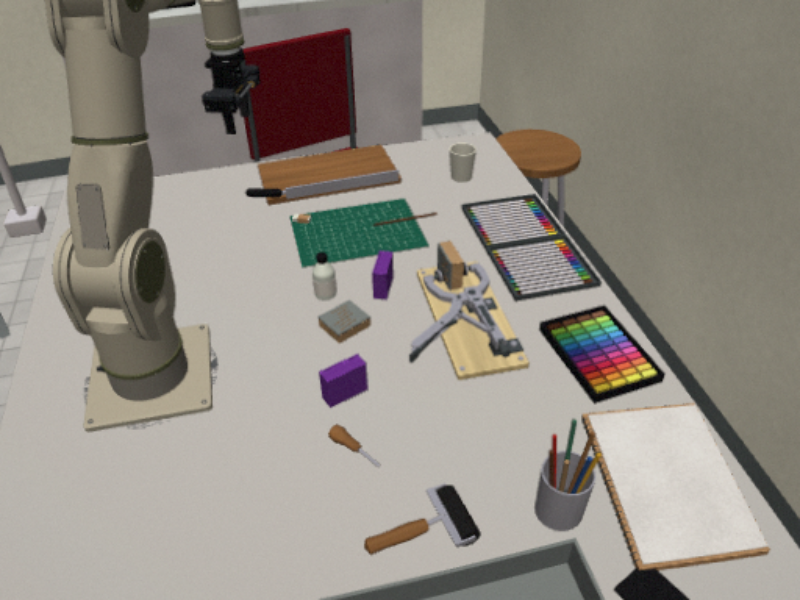

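The scene picture shows the clamp open at about (345,330) with the wooden block in its jaws at (378,370). The two purple look-alikes are at (425,245) and (452,350), and the mat is at (545,455). Next I'll fit the clamp frame.

```bash
cat >> h.py <<'E'
def fitclamp(obs):
    # obs: list of (pic, uv, [x,y,z] in clamp, weight)
    from scipy.optimize import least_squares
    def res(q):
        c,s=np.cos(q[2]),np.sin(q[2]); r=[]
        for p,uv,X,w in obs:
            W=[q[0]+c*X[0]-s*X[1],q[1]+s*X[0]+c*X[1],X[2]]
            r+=list(w*(proj(p,W)[0]-uv))
        return np.array(r)
    f=least_squares(res,[.632,.004,0],loss="soft_l1"); return f.x,res(f.x).reshape(-1,2)
def W(q,X):
    c,s=np.cos(q[2]),np.sin(q[2]);X=np.atleast_2d(X)
    return np.c_[q[0]+c*X[:,0]-s*X[:,1],q[1]+s*X[:,0]+c*X[:,1],X[:,2]]
E
python3 - <<'E'
from h import *
a=camera("scene");b=camera("side")
o=[]
C=dict(clamp=(0,0,0),fixed_pad=(.015,.1,.048),handle_push=(-.130,-.09,.048))
for p in(a,b):
    for k,X in C.items():
        s=spot_point(p,k)
        if s: o.append((p,np.array(s[0]["location"]),X,1))
s=.64
for p,L in((a,[((270,312),(-.07,-.165)),((328,285),(.07,-.165)) ,((422,387),(-.07,.165)),((355,420),(.07,.165))]),
           (b,[((527,363),(.07,-.165)),((460,375),(-.07,-.165)),((417,268),(-.07,.165))])):
    for uv,X in L: o.append((p,np.array(uv)*s,(*X,.015),1))
# scene: which corner is which: try assignment swap
q,r=fitclamp(o);print(q.round(4));print(r.round(1))
a1=[(x*.07,y*.165,.015) for x in(-1,1) for y in(-1,1)]
pts=[(.015,.1,.048),(-.13,-.09,.048),(0.011,-.008,.057),(.02,-.138,.057),(.02,-.164,.048)]
ims=[]
for p in(a,b):
    im=p["img"][:,:,::-1].copy(); P=proj(p,W(q,a1+pts)); 
    c=P[:4].mean(0).astype(int); x0,y0=c[0]-62,c[1]-70
    im=cv2.resize(im[y0:y0+150,x0:x0+125],None,fx=3.2,fy=3.2)
    for u in P: cv2.circle(im,tuple(((u-[x0,y0]+.5)*3.2).astype(int)),3,(0,0,255),-1)
    ims.append(im)
cv2.imwrite("pics/c.png",np.hstack(ims))
np.save("q.npy",q)
E
```

```text
[ 0.6351  0.0069 -0.0321]
[[  1.   -1. ]
 [ -0.3  -1.1]
 [  0.1   1.2]
 [  3.2  -4. ]
 [ -0.3  -1.9]
 [  1.2  -1.1]
 [ 41.  -18.9]
 [-36.9  13.9]
 [  0.5  -1.2]
 [ -1.9  -0.9]
 [  0.6  -0.2]
 [ -2.5  -0.1]
 [ -0.5   0.3]]
```

View pics/c.png

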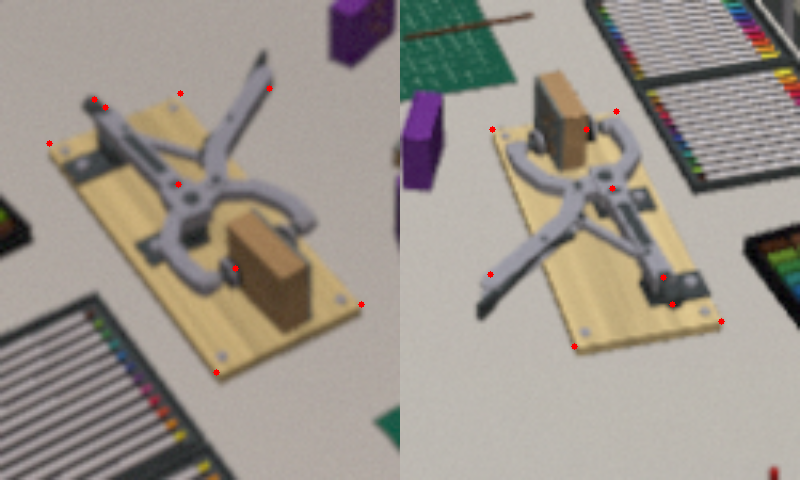

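```bash
python3 -m pendant '[[0,[-26,-27.3,0],0],[0,[-26,-27.3,0],0],[0,[-26,-27.3,0],0],[0,[-26,-27.3,0],0],[0,[-26,-27.3,0],0],[0,[-26,-27.3,0],0],[0,[-26,-27.3,0],0],[0,[-26,-27.3,0],0],[0,[-26,-27.3,0],0],[0,[-26,-27.3,0],0],[0,[-26,-27.3,0],0],[0,[-26,-27.3,0],0]]' 30; python3 -m pendant '[[0,[-26,-27.3,0],0],[0,[-26,-27.3,0],0],[0,[-26,-27.3,0],0],[0,[-26,-27.3,0],0],[0,[-26,-27.3,0],0],[0,[-26,-27.3,0],0],[0,[0,0,0],6.7],[0,[0,0,0],6.7],[0,[0,0,0],6.7],[0,[0,0,0],6.7],[0,[0,0,0],6.7]]'
python3 - <<'E'
from h import *
q=np.load("q.npy")
p=camera("wrist");s=get_state();print(s["joint_positions"].round(2))
for k in("clamp","handle_push","lever_tab","fixed_pad"):
    for t in spot_point(p,k)[:2]: print(k,np.round(t["location"],1),round(t["confidence"],2),at(p,t["location"],0 if k=="clamp" else .048).round(4))
print(W(q,[(-.13,-.09,.048)]))
save(p,"d.png",1.5,proj(p,W(q,[(-.13,-.09,.048),(.02,-.138,.057),(.07,-.165,.015),(-.07,-.165,.015)])))
E
```

```text
clock: 2.9
tcp_pos: [0.4015, 0.156, 0.2479]
tool_rot: [[-0.926, 0.377, 0.001], [0.377, 0.926, 0.001], [-0.0, 0.001, -1.0]]
contact_force: [1.2, 0.0, 0.1]
grip_width: 0.171
clock: 3.82
tcp_pos: [0.4838, -0.0529, 0.2476]
tool_rot: [[-0.559, 0.829, 0.0], [0.829, 0.559, 0.0], [0.0, 0.0, -1.0]]
contact_force: [0.4, -0.2, -0.7]
grip_width: 0.006
[-0.56  0.    0.58  1.84 -0.    1.3   0.61]
clamp [364.6 185.4] 0.67 [0.6314 0.0097 0.    ]
clamp [231.2 217.4] 0.61 [ 0.4989 -0.1395  0.    ]
handle_push [257.1 199.8] 0.77 [ 0.5055 -0.0812  0.048 ]
handle_push [227.8 215.1] 0.18 [ 0.4858 -0.1199  0.048 ]
lever_tab [228.5 213.7] 0.81 [ 0.4855 -0.1177  0.048 ]
fixed_pad [439.8 144. ] 0.91 [0.6506 0.1037 0.048 ]
[[ 0.50228695 -0.07889641  0.048     ]]
```

View pics/d.png

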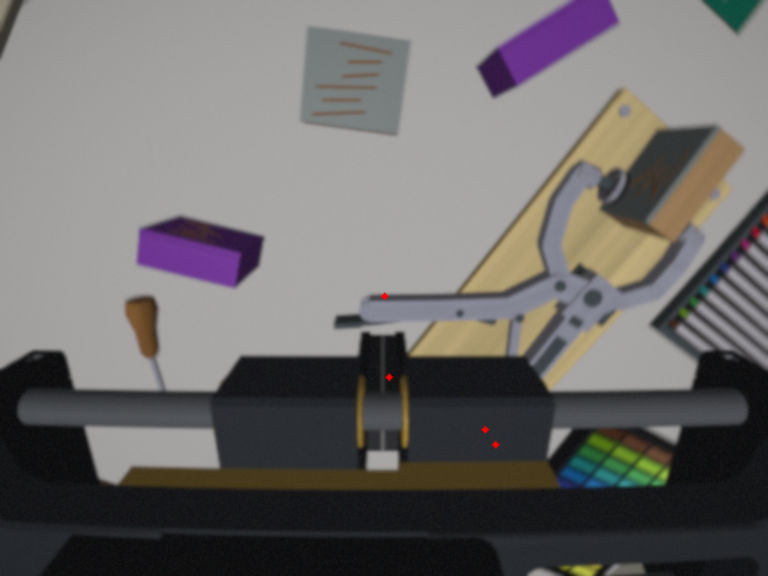

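The marks agree with the networks to about 4 mm. Next I'll descend outside the handle and close most of the gap.

```bash
python3 -m pendant '[[0,[0,0,38],0],[0,[0,0,38],0],[0,[0,0,38],0],[0,[0,0,38],0],[0,[0,0,37],0],[0,[-8,0,0],0],[0,[-8,0,0],0],[0,[-6,0,0],0],[0,[0,0,0],0]]'; python3 -m pendant '[[0,[-7,0.4,0],-2.9],[0,[-7,0.4,0],-2.9],[0,[-7,0.4,0],-2.9],[0,[-7,0.4,0],-2.9],[0,[-7,0.4,0],-2.9],[0,[-7,0.4,0],-2.9]]'; python3 -m pendant '[[0,[-7,0.4,0],-2.9],[0,[-7,0.4,0],-2.9],[0,[-7,0.4,0],-2.9],[0,[-7,0.4,0],-2.9]]'
python3 - <<'E'
from h import *
p=camera("wrist")
for k in("handle_push","lever_tab"):
    for t in spot_point(p,k)[:2]: print(k,np.round(t["location"],1),round(t["confidence"],2),at(p,t["location"],.048).round(4))
q=np.load("q.npy");print(W(q,[(-.0587,-.1262,.048),(-.048,-.166,.048)]))
E
```

```text
clock: 4.82
tcp_pos: [0.4985, -0.0725, 0.061]
tool_rot: [[-0.563, 0.826, 0.004], [0.826, 0.563, -0.0], [-0.002, 0.003, -1.0]]
contact_force: [-2.5, 0.5, -0.1]
grip_width: 0.006
clock: 5.32
tcp_pos: [0.5272, -0.0999, 0.0607]
tool_rot: [[-0.788, 0.616, 0.003], [0.616, 0.788, 0.002], [-0.001, 0.003, -1.0]]
contact_force: [-2.1, 5.5, -0.5]
grip_width: 0.007
clock: 5.65
tcp_pos: [0.5513, -0.1145, 0.0607]
tool_rot: [[-0.895, 0.445, 0.003], [0.445, 0.895, 0.001], [-0.002, 0.002, -1.0]]
contact_force: [-0.9, 1.1, -0.2]
grip_width: 0.005
[[ 0.57238739 -0.11736794  0.048     ]
 [ 0.58180346 -0.1574911   0.048     ]]
```

```bash
python3 -m pendant '[[0,[-5,0,0],-2.5],[0,[-4,0,0],-2.5],[0,[0,0,0],0]]';python3 -m pendant '[[0,[-4,0,0],0],[0,[0,0,0],0]]';python3 -m pendant '[[0,[-3,0,0],0],[0,[0,0,0],0]]'
```

```text
clock: 6.05
tcp_pos: [0.5587, -0.1191, 0.0597]
tool_rot: [[-0.929, 0.369, 0.002], [0.369, 0.929, -0.0], [-0.002, 0.001, -1.0]]
contact_force: [0.0, 0.0, -0.2]
grip_width: 0.003
clock: 6.22
tcp_pos: [0.5622, -0.1204, 0.0591]
tool_rot: [[-0.929, 0.371, 0.001], [0.371, 0.929, -0.0], [-0.001, 0.0, -1.0]]
contact_force: [-0.3, -0.3, 0.2]
grip_width: 0.002
clock: 6.38
tcp_pos: [0.564, -0.1211, 0.0585]
tool_rot: [[-0.929, 0.37, -0.002], [0.37, 0.929, 0.001], [0.002, 0.0, -1.0]]
contact_force: [-2.6, 1.3, 2.4]
grip_width: 0.006
```

```bash
python3 -m pendant '[[0,[-3,0,0],0],[0,[0,0,0],0]]'; python3 -m pendant '[[0,[15,0,0],0],[0,[20,0,0],0],[0,[0,0,-40],0],[0,[0,0,-40],0],[0,[0,0,-40],0],[0,[0,0,0],0]]'
python3 - <<'E'
from h import *
a=camera("scene");b=camera("side");w=camera("wrist");q=np.load("q.npy")
for n,p in zip("abw",(a,b,w)):
  for k in("handle_push","lever_tab","pad"):
    for t in spot_point(p,k)[:2]: print(n,k,np.round(t["location"],1),round(t["confidence"],2),at(p,t["location"],.048).round(4))
print(W(q,[(-.0587,-.1262,.048),(-.048,-.166,.048)]))
P=[proj(p,W(q,[(-.0587,-.1262,.048),(-.048,-.166,.048)])) for p in(a,b,w)]
ims=[]
for p,u,s in((b,P[1],3.2),(w,P[2],1.05)):
    im=p["img"][:,:,::-1].copy()
    if s>2:
        c=u.mean(0).astype(int); x0,y0=c[0]-40,c[1]-80; im=im[y0:y0+126,x0:x0+78]
    else: x0=y0=0
    im=cv2.resize(im,None,fx=s,fy=s)
    for v in u: cv2.circle(im,tuple(((v-[x0,y0]+.5)*s).astype(int)),2,(0,0,255),-1)
    ims.append(im[:403])
cv2.imwrite("pics/e.png",np.hstack(ims))
E
```

```text
clock: 6.55
tcp_pos: [0.5646, -0.1214, 0.058]
tool_rot: [[-0.929, 0.369, -0.007], [0.369, 0.929, 0.003], [0.007, -0.0, -1.0]]
contact_force: [-15.3, 4.5, 11.2]
grip_width: -0.001
clock: 7.05
tcp_pos: [0.5383, -0.1105, 0.1863]
tool_rot: [[-0.929, 0.37, 0.011], [0.37, 0.929, -0.0], [-0.01, 0.004, -1.0]]
contact_force: [1.7, -0.8, 1.2]
grip_width: 0.007
a handle_push [216.6 179.9] 0.79 [ 0.5685 -0.1186  0.048 ]
a handle_push [248.3 149.4] 0.75 [ 0.4018 -0.1982  0.048 ]
a lever_tab [207.2 171.6] 0.52 [ 0.5726 -0.1705  0.048 ]
b handle_push [294.2 223.4] 0.89 [ 0.5751 -0.1245  0.048 ]
b lever_tab [302.9 228.6] 0.47 [ 0.5928 -0.1511  0.048 ]
b lever_tab [298.1 172. ] 0.22 [0.6612 0.1046 0.048 ]
b pad [208.5 187.5] 0.3 [0.3601 0.1006 0.048 ]
w handle_push [260.  227.5] 0.72 [ 0.5778 -0.1202  0.048 ]
w pad [482.  190.2] 0.58 [0.6254 0.1105 0.048 ]
[[ 0.57238739 -0.11736794  0.048     ]
 [ 0.58180346 -0.1574911   0.048     ]]
```

View pics/e.png

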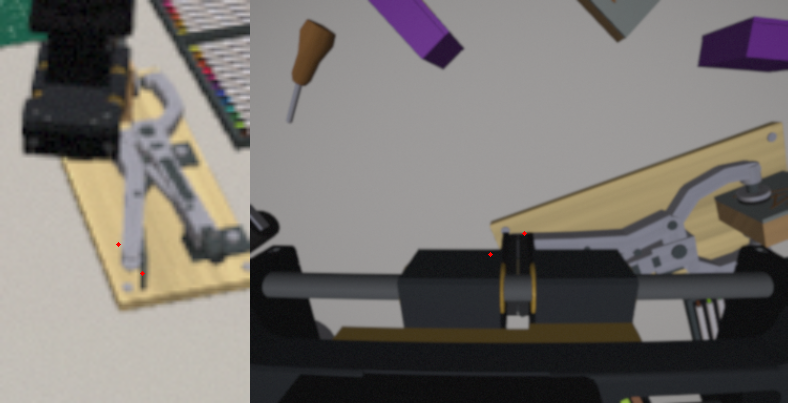

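Locked: the handle met its stop at 15 N and stayed put. The side view puts it about 3 mm toward +x of my marks. Next I'll move above the gap between the tab and the screw and let the squeeze time run.

```bash
python3 -m pendant '[[0,[-30,-10,0],0],[0,[-30,-10,0],0],[0,[-28,-11,0],0],[0,[0,0,0],0],[0,[0,0,0],0],[0,[0,0,0],0],[0,[0,0,0],0],[0,[0,0,0],0],[0,[0,0,0],0],[0,[0,0,0],0],[0,[0,0,0],0],[0,[0,0,0],0]]'
python3 -m pendant '[[0,[0,0,0],0],[0,[0,0,0],0],[0,[0,0,0],0],[0,[0,0,0],0],[0,[0,0,0],0],[0,[0,0,0],0],[0,[0,0,0],0],[0,[0,0,0],0],[0,[0,0,0],0],[0,[0,0,0],0],[0,[0,0,0],0],[0,[0,0,0],0]]'
python3 - <<'E'
from h import *
a=camera("scene");b=camera("side");w=camera("wrist");q=np.load("q.npy");q[0]+=.0035
for n,p in zip("abw",(a,b,w)):
  for k in("lever_tab","handle_push"):
    for t in spot_point(p,k)[:2]: print(n,k,np.round(t["location"],1),round(t["confidence"],2),at(p,t["location"],.048).round(4))
tcp=get_state()["tcp_pos"];X=np.vstack([W(q,[(-.048,-.166,.048)]),W(q,[(.02,-.164,.048)]),[tcp[0],tcp[1],.035]])
ims=[]
for p,s in((a,3.5),(b,3.5),(w,1)):
    u=proj(p,X);im=p["img"][:,:,::-1].copy(); c=u[:2].mean(0).astype(int)
    h=(57,45) if s>2 else (160,200)
    x0,y0=max(0,c[0]-h[1] if s>2 else 150),max(0,c[1]-h[0] if s>2 else 100); im=im[y0:y0+114 if s>2 else None,x0:x0+(2*h[1] if s>2 else 230)]
    im=cv2.resize(im,None,fx=s,fy=s)
    for v in u: cv2.circle(im,tuple(((v-[x0,y0]+.5)*s).astype(int)),2,(0,0,255),-1)
    im=im[:399]; ims.append(cv2.copyMakeBorder(im,0,400-im.shape[0],0,0,0))
cv2.imwrite("pics/f.png",np.hstack(ims)[:,:800])
E
```

```text
clock: 8.65
tcp_pos: [0.6051, -0.1707, 0.1787]
tool_rot: [[-0.929, 0.369, 0.0], [0.369, 0.929, 0.0], [-0.0, 0.0, -1.0]]
contact_force: [-0.8, 0.3, 0.1]
grip_width: 0.003
clock: 9.65
tcp_pos: [0.6051, -0.1709, 0.1785]
tool_rot: [[-0.929, 0.369, 0.0], [0.369, 0.929, 0.0], [-0.0, 0.0, -1.0]]
contact_force: [-0.0, -0.3, 1.0]
grip_width: 0.003
a lever_tab [205.2 171.9] 0.6 [ 0.5785 -0.1727  0.048 ]
b lever_tab [302.9 229.7] 0.5 [ 0.5914 -0.1553  0.048 ]
b handle_push [293.5 225.2] 0.77 [ 0.571  -0.1311  0.048 ]
b handle_push [288.9 175.3] 0.62 [0.6265 0.0953 0.048 ]
w lever_tab [258.8 165. ] 0.65 [ 0.5833 -0.1581  0.048 ]
w handle_push [295.4 143.1] 0.96 [ 0.5763 -0.1179  0.048 ]
```

View pics/f.png

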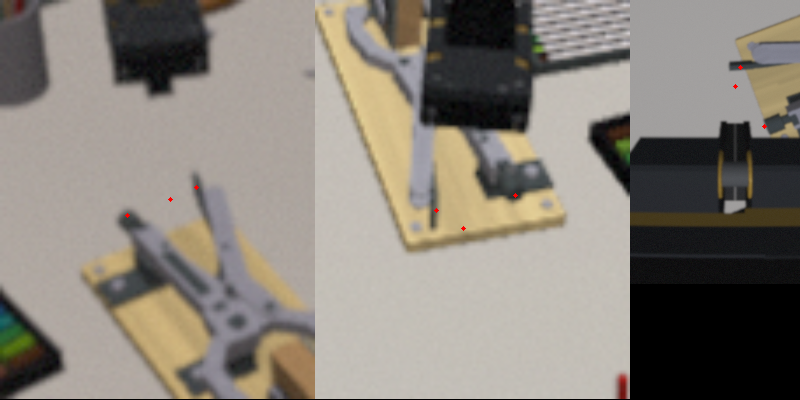

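The clamp has squeezed the block alone for about 3 s. The tab sits at (0.585, -0.159), and the gap is free. Next I'll descend and pull the lever.

```bash
python3 -m pendant '[[0,[-3,0,30],0],[0,[0,0,30],0],[0,[0,0,30],0],[0,[0,0,28],0],[0,[0,0,0],0],[0,[5,0,0],0],[0,[5,0,0],0],[0,[0,0,0],0]]'; python3 -m pendant '[[0,[5,0,0],0],[0,[5,0,0],0],[0,[0,0,0],0]]'; python3 -m pendant '[[0,[4,0,0],0],[0,[4,0,0],0],[0,[0,0,0],0]]'
```

```text
clock: 10.77
tcp_pos: [0.5989, -0.1684, 0.0627]
tool_rot: [[-0.929, 0.369, 0.003], [0.369, 0.929, -0.0], [-0.002, 0.001, -1.0]]
contact_force: [0.6, 0.6, -0.1]
grip_width: 0.008
clock: 11.02
tcp_pos: [0.5893, -0.1646, 0.0617]
tool_rot: [[-0.929, 0.369, 0.002], [0.369, 0.929, -0.0], [-0.002, 0.001, -1.0]]
contact_force: [1.6, -0.8, 1.3]
grip_width: 0.005
clock: 11.27
tcp_pos: [0.5813, -0.1614, 0.0606]
tool_rot: [[-0.929, 0.369, -0.0], [0.369, 0.929, 0.0], [0.0, 0.0, -1.0]]
contact_force: [0.9, -0.3, -0.0]
grip_width: 0.007
```

```bash
cat > look.py <<'E'
from h import *
import sys
b=camera("side");a=camera("scene")
for n,p in zip("ab",(a,b)):
  for k in("lever_tab","handle_push","pad","fixed_pad"):
    for t in spot_point(p,k)[:2]: print(n,k,np.round(t["location"],1),round(t["confidence"],2),at(p,t["location"],.048).round(4))
E
python3 look.py
```

```text
a lever_tab [313.4 310.1] 0.43 [0.6186 0.414  0.048 ]
a lever_tab [216.8 181.3] 0.25 [ 0.5714 -0.1124  0.048 ]
a handle_push [218.7 180.2] 0.54 [ 0.5639 -0.1137  0.048 ]
a fixed_pad [229.8 233.4] 0.72 [0.6521 0.0982 0.048 ]
b pad [286.9 172.1] 0.53 [0.6251 0.1135 0.048 ]
b fixed_pad [296.3 171.4] 0.75 [0.6564 0.1092 0.048 ]
```

Not released yet; I'll push further.

```bash
python3 -m pendant '[[0,[3,0,0],0],[0,[3,0,0],0],[0,[0,0,0],0]]'; python3 -m pendant '[[0,[3,0,0],0],[0,[3,0,0],0],[0,[0,0,0],0]]';python3 look.py
```

```text
clock: 12.02
tcp_pos: [0.5756, -0.1593, 0.0603]
tool_rot: [[-0.929, 0.369, -0.001], [0.369, 0.929, 0.0], [0.001, 0.0, -1.0]]
contact_force: [1.7, -1.2, 0.2]
grip_width: 0.002
clock: 12.27
tcp_pos: [0.57, -0.1569, 0.0604]
tool_rot: [[-0.929, 0.369, -0.001], [0.369, 0.929, 0.0], [0.001, 0.0, -1.0]]
contact_force: [0.7, -1.1, -0.0]
grip_width: 0.002
a handle_push [220.1 176.3] 0.79 [ 0.5508 -0.1277  0.048 ]
a handle_push [219.3 224.3] 0.25 [0.6582 0.0524 0.048 ]
a fixed_pad [230.2 236.6] 0.87 [0.6574 0.109  0.048 ]
b fixed_pad [295.4 170.2] 0.63 [0.6556 0.1162 0.048 ]
```

```bash
python3 - <<'E'
from h import *
a=camera("scene");b=camera("side");w=camera("wrist")
tcp=get_state()["tcp_pos"];ims=[]
for p,s in((a,4),(b,4)):
    u=proj(p,[[.6,-.09,.048]])[0].astype(int);x0,y0=u[0]-50,u[1]-50
    ims.append(cv2.resize(p["img"][y0:y0+110,x0:x0+95,::-1],None,fx=s,fy=s,interpolation=cv2.INTER_CUBIC))
cv2.imwrite("pics/g.png",np.hstack(ims))
cv2.imwrite("pics/g2.png",cv2.resize(w["img"][:,:,::-1],None,fx=1.2,fy=1.2))
E
```

```text
(no output)
```

View pics/g.png

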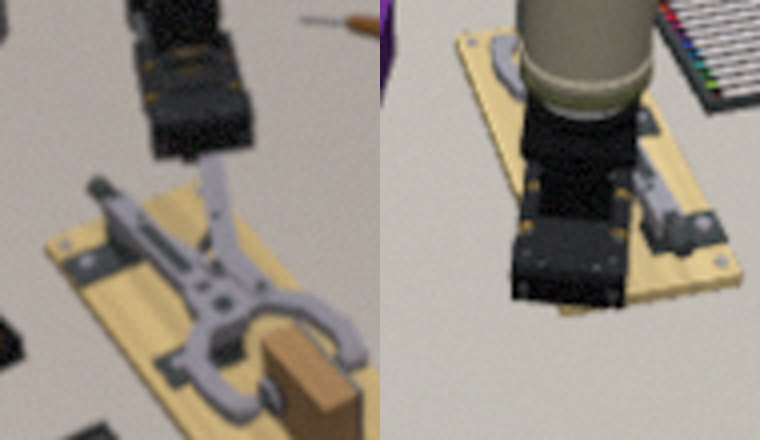

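View pics/g2.png

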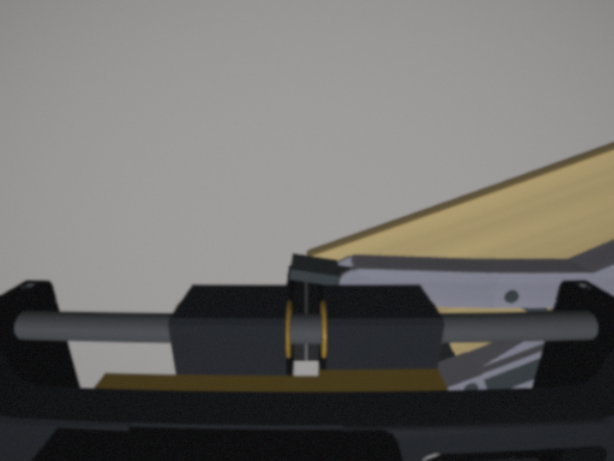

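```bash
python3 -m pendant '[[0,[0,0,0],0],[0,[0,0,0],0],[0,[0,0,0],0],[0,[0,0,0],0],[0,[0,0,0],0],[0,[0,0,0],0]]';python3 look.py; python3 -m pendant '[[0,[5,0,0],0],[0,[5,0,0],0],[0,[0,0,0],0]]';python3 look.py
```

```text
clock: 13.42
tcp_pos: [0.5707, -0.1572, 0.0605]
tool_rot: [[-0.929, 0.369, -0.0], [0.369, 0.929, 0.0], [0.0, 0.0, -1.0]]
contact_force: [-0.2, 0.2, -0.0]
grip_width: 0.004
a handle_push [218.5 181.3] 0.51 [ 0.5671 -0.1095  0.048 ]
a pad [242.9 249.1] 0.42 [0.653  0.1657 0.048 ]
a pad [294.2 200.1] 0.42 [0.4273 0.0879 0.048 ]
a fixed_pad [230.3 233.8] 0.82 [0.6518 0.1003 0.048 ]
b lever_tab [290.  330.9] 0.59 [ 0.4601 -0.4594  0.048 ]
b fixed_pad [297.5 171. ] 0.76 [0.661  0.1103 0.048 ]
clock: 14.17
tcp_pos: [0.5603, -0.1531, 0.0603]
tool_rot: [[-0.929, 0.369, -0.001], [0.369, 0.929, 0.001], [0.001, 0.0, -1.0]]
contact_force: [0.0, 0.2, 0.4]
grip_width: 0.004
a handle_push [239.9 176.6] 0.97 [ 0.5009 -0.0923  0.048 ]
a pad [293.9 198.5] 0.65 [0.4238 0.0818 0.048 ]
a pad [245.2 227.3] 0.55 [0.6053 0.102  0.048 ]
a fixed_pad [231.2 233.8] 0.62 [0.6498 0.1016 0.048 ]
b lever_tab [264.3 225.9] 0.55 [ 0.4889 -0.1126  0.048 ]
b handle_push [265.9 218.1] 0.68 [ 0.5016 -0.0823  0.048 ]
```

The clamp has sprung open: the handle is back at (0.501, -0.088) and the pad at x = 0.605. Next I'll rise, turn and look at the block.

```bash
python3 -m pendant '[[0,[-5,0,0],0],[0,[0,0,-40],0],[0,[0,0,-40],7],[0,[0,0,-40],7],[0,[0,0,-30],7],[0,[0,0,0],7],[87,[0,0,0],7],[87,[0,0,0],7],[87,[0,0,0],7],[87,[0,0,0],7],[87,[0,0,0],7],[87,[0,0,0],7.2]]'; python3 -m pendant '[[87,[36,11,0],0],[87,[36,11,0],0],[87,[36,11,0],0],[87,[36,11,0],0],[87,[36,11,0],0],[87,[36,11,0],0],[87,[0,0,0],0],[87,[0,0,0],0]]'
cat > blk.py <<'E'
from h import *
w=camera("wrist");a=camera("scene");b=camera("side");q=np.load("q.npy");q[0]+=.0035
s=get_state();print(s["tcp_pos"].round(4),s["joint_positions"].round(2))
for n,p in zip("wab",(w,a,b)):
  for k,z in(("block",.015),("fixed_pad",.048),("pad",.048),("handle_push",.048),("clamp",0)):
    for t in spot_point(p,k)[:2]: print(n,k,np.round(t["location"],1),round(t["confidence"],2),at(p,t["location"],z).round(4))
X=W(q,[(x,y,.085) for x in(-.015,.015) for y in(.08,.16)])
save(w,"h.png",1.5,proj(w,X)); print(X.round(3))
E
python3 blk.py
```

```text
clock: 15.67
tcp_pos: [0.5664, -0.1555, 0.2107]
tool_rot: [[0.038, 0.999, 0.0], [0.999, -0.038, -0.0], [-0.0, 0.0, -1.0]]
contact_force: [-0.3, 1.5, -0.2]
grip_width: 0.375
clock: 16.33
tcp_pos: [0.6393, 0.0615, 0.2098]
tool_rot: [[0.027, 1.0, -0.001], [1.0, -0.027, -0.0], [-0.0, -0.001, -1.0]]
contact_force: [-0.5, -0.9, 1.2]
grip_width: 0.96
[0.6389 0.0567 0.2106] [-0.65  0.44  0.66  1.49 -0.27  1.3   0.  ]
w block [253.  118.6] 0.9 [0.6375 0.126  0.015 ]
w block [127.4 101.5] 0.86 [0.4941 0.1499 0.015 ]
w fixed_pad [264.  134.8] 0.78 [0.6489 0.1108 0.048 ]
w clamp [254.9 207.4] 0.87 [0.6366 0.0108 0.    ]
a block [272.6 168.6] 0.87 [ 0.3695 -0.1028  0.015 ]
a block [289.2 232.2] 0.57 [0.4965 0.1589 0.015 ]
a fixed_pad [230.6 237.3] 0.89 [0.6578 0.1118 0.048 ]
a fixed_pad [151.9 146.7] 0.51 [ 0.6609 -0.3911  0.048 ]
a pad [243.2 227. ] 0.36 [0.6092 0.0979 0.048 ]
a handle_push [241.1 179.3] 0.61 [ 0.5048 -0.0791  0.048 ]
a handle_push [324.1 217.7] 0.56 [0.4024 0.1931 0.048 ]
a clamp [217.6 224.7] 0.95 [0.6412 0.0079 0.    ]
b block [288.5 178.2] 0.95 [0.6339 0.1206 0.015 ]
b block [242.5 186.3] 0.88 [0.474  0.1182 0.015 ]
b fixed_pad [263.2 224.5] 0.41 [ 0.4873 -0.1062  0.048 ]
b pad [280.4 174.3] 0.54 [0.6009 0.1076 0.048 ]
b handle_push [265.7 218.8] 0.63 [ 0.5003 -0.085   0.048 ]
b clamp [298.3 204.7] 0.98 [ 0.6303 -0.      0.    ]
[[0.626 0.087 0.085]
 [0.629 0.167 0.085]
 [0.656 0.086 0.085]
 [0.659 0.166 0.085]]
```

View pics/h.png

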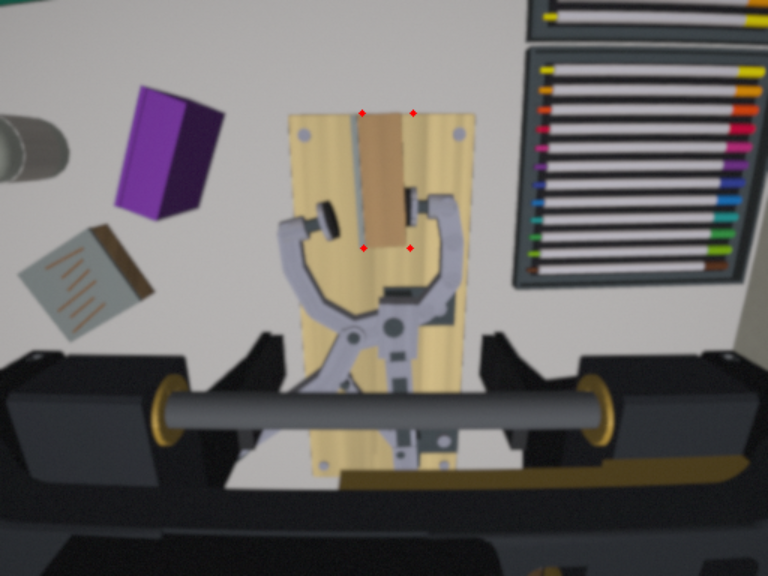

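The block top runs about (352–407, 113–247) in the picture, so its centre is near (0.638, 0.127), turned about 2° from the tool. I'll grip its free +y half.

```bash
python3 -m pendant '[[87,[30,-1.2,0],0],[87,[30,-1.1,0],0],[87,[30,-1.1,0],-2],[87,[0,0,37],0],[87,[0,0,37],0],[87,[0,0,37],0],[87,[0,0,30],0],[87,[0,0,9],0],[87,[0,0,0],0]]'; python3 -m pendant '[[20,[0,0,0],0],[20,[0,0,0],0],[20,[0,0,0],0],[20,[0,0,0],0],[20,[0,0,0],0],[20,[0,0,0],0],[20,[0,0,0],0],[20,[0,0,0],0],[20,[0,0,0],0],[20,[0,0,0],0]]' 20
```

```text
clock: 17.98
tcp_pos: [0.6368, 0.1482, 0.0581]
tool_rot: [[-0.003, 1.0, -0.004], [1.0, 0.003, -0.002], [-0.002, -0.004, -1.0]]
contact_force: [0.5, 0.5, 0.3]
grip_width: 1.0
clock: 18.82
tcp_pos: [0.6384, 0.1485, 0.0605]
tool_rot: [[-0.003, 1.0, -0.0], [1.0, 0.003, 0.0], [0.0, -0.0, -1.0]]
contact_force: [-0.7, -0.3, 0.1]
grip_width: 0.348
```

```bash
python3 -m pendant '[[20,[0,-2,-4],0],[20,[0,0,-16],0],[20,[0,0,-26],0],[20,[0,0,-30],0],[20,[0,0,-30],0]]' 30; python3 -m pendant '[[20,[12,-8,0],0],[20,[25,-16,0],0],[20,[31,-20,0],0],[20,[31,-20,0],0],[20,[31,-20,0],0],[20,[31,-20,0],0],[20,[31,-20,0],0],[20,[27,-18,0],0],[20,[18,-12,0],0],[20,[11,-7,0],0],[20,[0,0,0],0],[20,[0,0,0],0]]'
python3 - <<'E'
from h import *
a=camera("scene");b=camera("side");w=camera("wrist")
print(get_state()["tcp_pos"].round(4))
for n,p in zip("abw",(a,b,w)):
  for k in("mat","pencil","eraser"):
    for t in spot_point(p,k)[:1]: print(n,k,np.round(t["location"],1),round(t["confidence"],2),at(p,t["location"],0).round(4))
  for t in spot_point(p,"block")[:3]: print(n,"block",np.round(t["location"],1),round(t["confidence"],2),at(p,t["location"],.113).round(4))
save(w,"i.png",1.5); save(a,"i2.png",1.5)
E
```

```text
clock: 19.23
tcp_pos: [0.6357, 0.1483, 0.1675]
tool_rot: [[-0.003, 1.0, -0.001], [1.0, 0.003, -0.0], [-0.0, -0.001, -1.0]]
contact_force: [1.0, 0.6, -0.8]
grip_width: 0.34
clock: 20.23
tcp_pos: [0.4749, 0.3954, 0.1665]
tool_rot: [[-0.003, 1.0, 0.0], [1.0, 0.003, -0.001], [-0.001, 0.0, -1.0]]
contact_force: [1.1, -0.5, -1.3]
grip_width: 0.345
[0.4761 0.394  0.1667]
a mat [344.7 284.8] 0.85 [0.4809 0.3749 0.    ]
a pencil [311.  309.4] 0.67 [0.5982 0.3851 0.    ]
a eraser [405.9 284. ] 0.63 [0.3502 0.4593 0.    ]
a block [290.3 232.4] 0.95 [0.5546 0.2351 0.113 ]
a block [272.4 166.1] 0.77 [ 0.4363 -0.0115  0.113 ]
a block [352.6 254.3] 0.74 [0.4746 0.376  0.113 ]
b mat [230.7 147.6] 0.69 [0.4834 0.373  0.    ]
b pencil [258.9 140.7] 0.64 [0.5979 0.3909 0.    ]
b eraser [193.2 143.7] 0.56 [ 0.3486  0.4374 -0.    ]
b block [226.2 118.8] 0.86 [0.4772 0.397  0.113 ]
b block [220.4 251.6] 0.7 [ 0.3428 -0.2374  0.113 ]
b block [242.9 180.6] 0.61 [0.4589 0.027  0.113 ]
w mat [254.4 191.2] 0.84 [0.4744 0.3794 0.    ]
w pencil [358.7 182.9] 0.82 [0.5927 0.3893 0.    ]
w eraser [139.  123.2] 0.67 [0.3511 0.4557 0.    ]
w block [258.1 251.1] 0.84 [0.4773 0.3674 0.113 ]
```

View pics/i2.png

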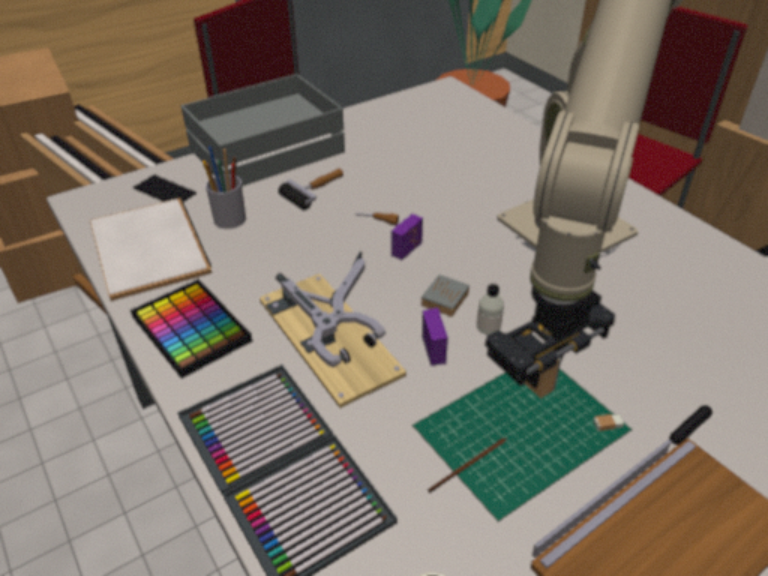

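The clamp is open and empty at (330,320), the block hangs upright in the gripper over the middle of the mat, and the bystanders are where they were. Next I'll lower it.

```bash
python3 -m pendant '[[20,[0,0,25],0],[20,[0,0,33],0],[20,[0,0,30],0],[20,[0,0,17],0],[20,[0,0,6],0],[20,[0,0,2],0],[20,[0,0,0],0],[20,[0,0,0],0],[20,[0,0,0],0]]'; python3 -m pendant '[[20,[0,0,1.5],0],[20,[0,0,0],0],[20,[0,0,0],0]]';python3 -m pendant '[[20,[0,0,1.5],0],[20,[0,0,0],0],[20,[0,0,0],0]]'
```

```text
clock: 21.73
tcp_pos: [0.4754, 0.3966, 0.0551]
tool_rot: [[-0.003, 1.0, 0.002], [1.0, 0.003, 0.002], [0.002, 0.002, -1.0]]
contact_force: [1.0, -0.4, -1.1]
grip_width: 0.346
clock: 21.98
tcp_pos: [0.4747, 0.3961, 0.0524]
tool_rot: [[-0.003, 1.0, 0.0], [1.0, 0.003, 0.0], [0.0, 0.0, -1.0]]
contact_force: [0.3, -0.3, -2.0]
grip_width: 0.342
clock: 22.23
tcp_pos: [0.4745, 0.396, 0.0505]
tool_rot: [[-0.003, 1.0, -0.0], [1.0, 0.003, -0.0], [-0.0, -0.0, -1.0]]
contact_force: [0.4, 0.8, -1.5]
grip_width: 0.343
```

```bash
python3 -m pendant '[[20,[0,0,1.5],0],[20,[0,0,0],0],[20,[0,0,0],0]]';python3 -m pendant '[[20,[0,0,1],0],[20,[0,0,0],0],[20,[0,0,0],0]]'
```

```text
clock: 22.48
tcp_pos: [0.4745, 0.3959, 0.0489]
tool_rot: [[-0.003, 1.0, -0.0], [1.0, 0.003, -0.0], [-0.0, -0.0, -1.0]]
contact_force: [0.2, 0.2, -1.8]
grip_width: 0.347
clock: 22.73
tcp_pos: [0.4747, 0.3961, 0.0485]
tool_rot: [[-0.003, 1.0, 0.0], [1.0, 0.003, 0.0], [0.0, 0.0, -1.0]]
contact_force: [-1.4, -1.2, 4.9]
grip_width: 0.346
```

Contact (+4.9 N). Next: open, wait, and rise.

```bash
python3 -m pendant '[[45,[0,0,0],0],[60,[0,0,0],0],[87,[0,0,0],0],[87,[0,0,0],0],[87,[0,0,0],0],[87,[0,0,0],0],[87,[0,0,0],0],[87,[0,0,0],0],[87,[0,0,-5],0],[87,[0,0,-30],0],[87,[0,0,-40],0],[87,[0,0,-40],0]]'; python3 -m pendant '[[87,[0,0,-40],0],[87,[-30,0,-10],0],[87,[-30,0,0],0],[87,[0,0,0],0],[87,[0,0,0],0],[87,[0,0,0],0]]'
python3 - <<'E'
from h import *
a=camera("scene");b=camera("side");w=camera("wrist")
Z=dict(clamp=0,handle_push=.048,pad=.048,block=.003,pencil=0,eraser=0,spare_block=0,glue=0,brayer=0,cutter=0,jar=0)
for n,p in zip("abw",(a,b,w)):
  for k,z in Z.items():
    for t in spot_point(p,k)[:3 if k=="block" else 1]: print(n,k,round(t["confidence"],2),at(p,t["location"],z).round(3)[:2])
cv2.imwrite("pics/j.png",np.hstack([cv2.resize(p["img"][:,:,::-1],(400,300)) for p in(b,w)]))
E
```

```text
clock: 23.73
tcp_pos: [0.4742, 0.3953, 0.1641]
tool_rot: [[-0.003, 1.0, -0.001], [1.0, 0.003, -0.002], [-0.002, -0.001, -1.0]]
contact_force: [0.7, 0.5, 0.1]
grip_width: 0.999
clock: 24.23
tcp_pos: [0.4746, 0.3364, 0.2133]
tool_rot: [[-0.003, 1.0, -0.0], [1.0, 0.003, 0.001], [0.001, -0.0, -1.0]]
contact_force: [-0.8, 0.5, -0.6]
grip_width: 1.0
a clamp 0.92 [0.64 0.01]
a handle_push 0.83 [ 0.503 -0.081]
a pad 0.6 [0.608 0.106]
a block 0.94 [0.479 0.376]
a block 0.93 [0.488 0.133]
a block 0.8 [ 0.355 -0.124]
a pencil 0.61 [0.471 0.376]
a eraser 0.68 [0.349 0.465]
a spare_block 0.64 [0.393 0.049]
a glue 0.47 [0.369 0.169]
a brayer 0.74 [ 0.476 -0.439]
a cutter 0.66 [ 0.369 -0.268]
a jar 0.78 [ 0.635 -0.47 ]
b clamp 0.71 [ 0.622 -0.002]
b handle_push 0.94 [ 0.507 -0.082]
b pad 0.67 [0.349 0.384]
b block 0.85 [ 0.356 -0.138]
b block 0.82 [0.469 0.157]
b block 0.52 [0.474 0.384]
b pencil 0.4 [0.598 0.384]
b spare_block 0.66 [0.38  0.035]
b glue 0.83 [0.36  0.165]
b brayer 0.79 [ 0.478 -0.431]
b cutter 0.49 [ 0.353 -0.276]
b jar 0.59 [ 0.627 -0.455]
w block 0.87 [0.488 0.148]
w block 0.76 [0.477 0.376]
w block 0.31 [0.356 0.455]
w pencil 0.69 [0.592 0.389]
w eraser 0.91 [0.353 0.458]
w spare_block 0.68 [0.365 0.165]
w glue 0.72 [0.368 0.16 ]
```

View pics/j.png

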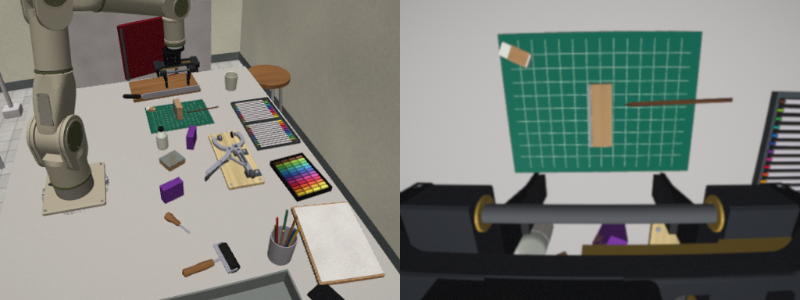

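The side view shows the block at (178,107) and the wrist view at (600,115). It stands upright in the middle of the mat, clear of the gripper, with the clamp open.

```bash
python3 -c "
from bench import job_done; print(job_done())"
```

```text
the job is handed in; nothing more can be done
None
```

The job is done and handed in at about 24 s of the 58 s allowed. I swung the handle shut until it met its stop, at about 15 N. I then let go, and the clamp squeezed the block alone for at least 3.5 s. Pulling the release tab outward sprang the clamp open. I gripped the block's free half and stood it on the middle of the mat.

**Last checks:**
- **Block:** It stands upright at about (0.477, 0.376), with the mat's centre at about (0.479, 0.376). The gripper is clear of it.
- **Clamp:** The handle is back at (0.505, -0.082), where it started, so the clamp is fully open. The pad was last read reliably at x 0.608.
- **Bystanders:** All but two sightings matched where things started, to within the networks' scatter of 1–2 cm. Nothing looked moved in the pictures.

**What disagreed:**
- The lever did not release at the 12 mm expected. It took roughly 20–30 mm of push, always at about 2 N or less.
- Two of the final network readings were plainly wrong. The scene camera put the pencil on the block, and the wrist camera put the spare block on the glue bottle. The other cameras and the picture contradicted both.

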